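Gauge a blind bore and sort the housing

ROBOT

A 7-joint arm with a two-finger parallel gripper is mounted at the origin on a cart in front of the work surface, level with it; the furniture and walls round the work are solid. World frame = base frame: x ahead of the robot, y to its left, z up, the work surface at z = 0. Lengths are in m, angles in degrees, forces in N, time in s.
With the tool pointing down it reaches from about 0.425 to 0.875 m from the base axis. Payload 4.7 kg.
Tool frame: the origin (TCP) lies at the very end of the fingers, on their centre line; the grasp point (between the pads) lies 19 mm behind it; x points along the fingers, z is the direction in which the jaws open and shut, and the axes are right-handed (so a half turn about x gives the same grasp; the last joint's range is limited). The gripper opens to 87 mm and grips with 3 to 60 N. Pads are 19 mm wide; open, the fingers measure 117 mm over their backs; the gripper's body (75 mm by 190 mm) begins 51 mm behind the grasp point.
Start: joints at [69.047, 18.392, -4.016, 83.108, 1.295, 78.541, -3.26], TCP at [0.241, -0.604, 0.223] pointing down, gripper open.
Joint ranges: [-163.93, 163.93], [-17.29, 119.83], [-79.2, 71.16], [3.27, 140.29], [-89.18, 269.18], [5.43, 117.66], [-154.24, 154.24]. Speed limits (degrees/s): [147.25, 147.25, 180, 180, 180, 180, 180].

INTERFACE

Orientations are given as [roll, pitch, yaw] about the fixed x, y, z axes, in that order (R = Rz(yaw) Ry(pitch) Rx(roll)).
In Python, from cell import env gives the robot as it stands. The module is installed in compiled form; this text tells all that it offers.
- The arm moves only by the tool drive_tool, never from a script. Its argument "increments" is a list of rows, each a list of 2 entries, a list of its own where there are three numbers: the shift along the tool's x, y, z scaled (see below), then the turn, a rotation vector about the tool's x, y, z scaled (see below). In form: [[[dx, dy, dz], [wx, wy, wz]], ...]. A call has 1 to 10 rows; each row shifts and turns the commanded pose from where the row before left it, along the tool's axes as they then stand; what a row does not reach is not made up. The controller multiplies each number of a shift by 0.04 m and each number of a turn by 120 degrees. A row lasts 1/10 s, in which the tool goes at most 50 mm and 8.59 degrees, less where a joint would pass 70% of its speed; a pose out of reach is approached as far as the arm can. A call with a number of a shift or a turn outside -1 to 1 is refused whole. A call with a gripper value outside its range is refused whole. "hand" is the gripper's target within -1 to 1 (fully open at 1, half-way at 0, shut at -1), set as the call begins (left out, the last holds). The fingers move at their own pace and stop on an object; "squeeze" is the grip in N (left out, the last holds). Time passes only in rows, so rows that do not move let the fingers close. It gives the time, the measured TCP pose, the force and the opening at its end, in the units of the state.
- env.get_obs(): the state, without advancing time (a new reading comes with each control period).
- env.read_camera(name): name is "side" or "top"; returns a dict with "frame" (420x560x3 uint8, red, green, blue), "fx", "fy", "cx", "cy" (pixels), "R" (3x3) and "t" (3): a world point X has camera coordinates R X + t. Camera axes: x right, y down, z forward; pixel columns grow to the right and rows downward; lengths in m; the calibration is good to about 2 mm. A picture is of the moment at which its call begins. There is no depth.
- env.sign_off(): hands the job in, once; it reports no verdict.
The state is a dict: "time_s": time; "qpos": joint angles; "joint_velocities": joint speeds; "effort": joint torques, N m; "tool_pos": TCP position; "tool_rot": TCP orientation; "force": force on the tool from outside, world axes, zero at the start; "wrist_torque": the same for the moment, N m; "grip_width": finger opening in m.
Only numpy, scipy, OpenCV 4.12 (cv2) and the standard library are available. Lean on these libraries where they do the work, as an engineer would, in place of code of your own. Each camera call takes 0.05 s, during which the arm holds its last target.

TASK

Gauge the blind bore of the steel housing in the nest: press the depth gauge's rod down with 10 to 20 N (never over 30 N) until the rod itself stands firmly on the bottom, its brass slip ring being pushed up by the housing's top face, then hang the gauge back in its stand with the ring left where the bore set it. If the red line on the rod now shows below the ring, the bore is deep enough and the housing goes upright into the green tray; if the ring covers the line or stands below it, the bore is short and the housing goes upright into the red tray. Leave the micrometer and the loose bearing rings alone.

Things in the scene. Friction and masses are not known exactly. Their poses are not given: they have to be found in the camera images.
- gauge_handle (a point): Depth gauge, 145 g, upright, rod down: round knurled aluminium handle, 22 mm diameter, 60 mm tall; this point is the handle's centre, z up its axis. Below it a 42 mm flange (underside 34 mm under this point), then a 10 mm rod, tip 100 mm under this point (last 4 mm tapered to 7 mm). A red line 2 mm high circles the rod, its middle 36 mm above the tip.
- rod_tip (a point): Tip of the gauge's rod, on the axis; z up along the axis.
- slip_ring (a joint): Brass slip ring on the gauge's rod, 22 mm wide, 10 mm high. Its lower edge is (value + 0.012) m above the rod's tip; range 0 to 0.043, starts at 0 to 0.005; over 0.024 the red line is below the ring. Slides with about 3 N of friction and stays where left. The housing's face holds it back while the rod goes on down, so it then reads bore depth minus 0.012.
- stand_hole (a point): Gauge stand, grey, fixed: plate 64 x 94 mm, 8 mm thick, on two posts at its y ends, with a 33 mm through hole in which the gauge hangs by its flange, tip 66 mm below this point; ring and rod pass freely. This point is the hole's centre at the plate's top face, 82 mm above the table.
- housing_centre (a point): Steel housing, a turned cylinder of 49 mm diameter, 60 mm tall, 350 g, standing upright and loose in the nest; this point is its centre, half-way up; z up along its axis.
- bore_mouth (a point): Centre of the bore's mouth in the housing's top face (30 mm above the housing's centre). Bore 11 mm wide, straight, upright, blind. Depth unknown: 40 to 44 mm when rightly drilled, 28 to 32 mm when short; its floor is in the dark and cannot be seen, only felt as a hard stop.
- nest: Dark steel nest plate, 92 x 92 x 14 mm, fixed on the table, with a round recess (52 mm wide, 10 mm deep, floor 4 mm above the table) in which the housing stands; origin under its centre.
- green_tray_in (a point): Green tray, fixed, 112 x 112 mm outside, walls 4 mm thick and 25 mm high; this point is the centre of its inner floor (4 mm above the table).
- red_tray_in (a point): Red tray, as the green one; the two change places. This point is the centre of its inner floor.
- micrometer: Green outside micrometer lying at the left, 61 x 130 x 16 mm; leave it alone. Origin under its centre.
- race_t_01: Loose steel bearing ring, 29 mm wide, 10 mm high, at the left; leave it alone. Origin under its centre.
- race_near: Loose steel bearing ring, 29 mm wide, 10 mm high, front left of the nest; leave it alone. Origin under its centre.
- race_front: Loose steel bearing ring, 29 mm wide, 10 mm high, in front, between nest and stand; leave it alone. Origin under its centre.
There are look-alikes about, which are no part of the job. What is shaped like the part that bears housing_centre but blue is not meant.

How it is judged (in metres and radians):
On the way:
1. the gauge's rod is upright in the housing's bore and pressed on its bottom with more than 9 N (contact force between gauge and housing above 9 N and horizontal distance between rod_tip and bore_mouth below 0.0025 m and z of rod_tip in the frame of bore_mouth below -0.026 m and angle between the z axis of rod_tip and the z axis of bore_mouth, either way round below 0.06 rad), for 0.25 s.
At the end, for the whole second after the job is handed in: Gauge hangs upright in the stand, flange on the plate (tip 63 to 69 mm below its top, within 8 mm of the hole axis); housing upright on the floor of the green tray if the slip ring reads over 0.024 m, else of the red one, within 42 mm of the tray centre; both at rest (horizontal distance between rod_tip and stand_hole below 0.008 m and z of rod_tip in the frame of stand_hole between -0.069 and -0.063 m and angle between each of gauge_handle, housing_centre's own z axis and vertical below 0.06 rad and linear speed of each of housing, gauge below 0.01 m/s and ((value of joint slip_ring above 0.024 m and horizontal distance between housing_centre and green_tray_in below 0.042 m and z of housing_centre in the frame of green_tray_in between 0.026 and 0.034 m) or (value of joint slip_ring below 0.024 m and horizontal distance between housing_centre and red_tray_in below 0.042 m and z of housing_centre in the frame of red_tray_in between 0.026 and 0.034 m))); the robot touches nothing.
It fails at once if the gauge presses on the housing with more than 30 N (contact force between gauge and housing above 30 N).
It fails at once if the micrometer is moved by more than 20 mm (distance of micrometer from where it was at the start of the episode above 0.02 m).
It fails at once if the bearing ring at the left is moved by more than 20 mm (distance of race_t_01 from where it was at the start of the episode above 0.02 m).
It fails at once if the bearing ring near the nest is moved by more than 20 mm (distance of race_near from where it was at the start of the episode above 0.02 m).
It fails at once if the bearing ring in front is moved by more than 20 mm (distance of race_front from where it was at the start of the episode above 0.02 m).
It also fails if it takes over 64 s, if anything falls off the work surface, if the arm or the gripper's body presses on something with over 40 N, if the wrist force passes 120 N, or if a joint passes its speed limit or range.

## Working session

There is one attempt and no reset: what is moved stays moved. The work goes in short steps, Python scripts to look and compute and a tool call to move; the robot and the scene stay as the last step left them, time stands still between calls to the robot, and variables do not carry over. Pictures are saved under pics/ and viewed, and the job is handed in when it is done.

Besides the shell and the picture viewer there is one more tool, called after ">>>" in YAML: its name, and indented under it one key for each argument. drive_tool: Moves the arm, as the interface text tells. Shifts and turns lie within -1 to 1; 1 stands for 0.04 m of shift or 120 degrees of turn. Its arguments: {"type":"object","properties":{"increments":{"type":"array"},"hand":{"type":"number"},"squeeze":{"type":"number"}},"required":["increments"]}

```bash
mkdir -p pics; python3 - <<'E'
from cell import env
import cv2
o=env.get_obs(); print(o)
for n in("side","top"):
    c=env.read_camera(n); cv2.imwrite(f"pics/{n}0.png",c["frame"][:,:,::-1]); print(n,c["fx"],c["fy"],c["cx"],c["cy"],c["R"],c["t"])
E
```

```text
{'time_s': 0.0, 'qpos': array([69.04884076, 18.43866951, -4.01568346, 83.17648716,  1.29360977,
       78.54230189, -3.26241856]), 'joint_velocities': array([-0.02784354, -0.00713416,  0.00493859,  0.06087049,  0.08820418,
       -0.05499071, -0.09502821]), 'effort': array([ 5.87280938e-04, -4.91287744e+01, -4.03830204e-01, -3.12524199e+01,
       -6.39863173e-02,  4.37680143e-02,  1.84476576e-04]), 'tool_pos': array([ 0.2407046 , -0.60316713,  0.22145209]), 'tool_rot': array([-177.68731989,   89.88762185,  114.07107223]), 'force': array([ 0.22174923, -0.42423047,  0.59521991]), 'wrist_torque': array([0.00438557, 0.04683808, 0.02326896]), 'grip_width': 0.08678259380410731}
side 493.67043215094003 493.67043215094003 279.0227983154105 211.19097932052438 [[-0.98081531 -0.19380264  0.02102056]
 [-0.09661211  0.38960183 -0.91590202]
 [ 0.16931458 -0.90036157 -0.40085112]] [0.48185467 0.13771842 1.19323393]
top 400.27420540121085 400.27420540121085 284.6695513039576 210.66501606068763 [[ 7.54089835e-03 -9.99971283e-01 -7.53393185e-04]
 [-9.96089483e-01 -7.44529775e-03 -8.80358377e-02]
 [ 8.80277004e-02  1.41431633e-03 -9.96117023e-01]] [-0.00537468  0.50585206  1.03292603]
```

View pics/side0.png

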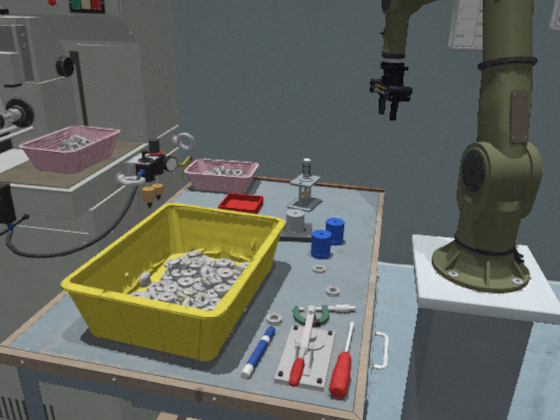

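View pics/top0.png

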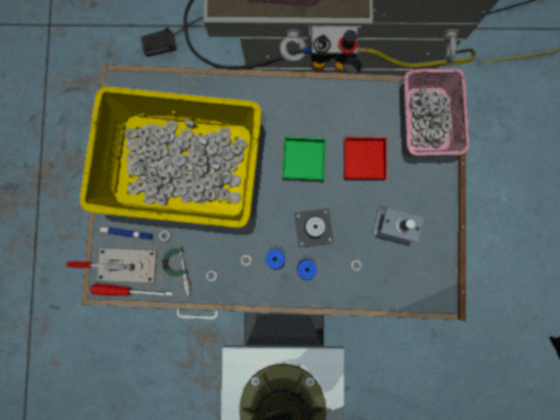

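```bash
cat > h.py <<'E'
import numpy as np, cv2
from cell import env
def ray(c,u,v):
    d=np.array([(u-c["cx"])/c["fx"],(v-c["cy"])/c["fy"],1.0]); R=np.array(c["R"]);t=np.array(c["t"])
    return -R.T@t, R.T@d
def onz(c,u,v,z):
    o,d=ray(c,u,v); return o+d*(z-o[2])/d[2]
def proj(c,X):
    p=np.array(c["R"])@np.array(X)+c["t"]; return np.array([c["fx"]*p[0]/p[2]+c["cx"],c["fy"]*p[1]/p[2]+c["cy"]])
def tri(c1,p1,c2,p2):
    A=[];b=[]
    for c,p in((c1,p1),(c2,p2)):
        o,d=ray(c,*p); d/=np.linalg.norm(d); P=np.eye(3)-np.outer(d,d); A.append(P); b.append(P@o)
    return np.linalg.lstsq(np.vstack(A),np.hstack(b),rcond=None)[0]
def crop(c,u0,v0,u1,v1,s,name):
    im=c["frame"][v0:v1,u0:u1,::-1]; cv2.imwrite("pics/"+name,cv2.resize(im,None,fx=s,fy=s,interpolation=cv2.INTER_CUBIC))
E
python3 - <<'E'
from h import *
c=env.read_camera("top"); s=env.read_camera("side")
crop(c,280,190,440,290,5,"t1.png"); crop(s,230,140,350,260,5,"s1.png")
hsv=cv2.cvtColor(c["frame"],cv2.COLOR_RGB2HSV)
for n,lo,hi in(("green",(50,150,80),(75,255,255)),("red",(0,180,100),(8,255,255))):
    m=cv2.inRange(hsv,lo,hi); cs,_=cv2.findContours(m,cv2.RETR_EXTERNAL,2)
    for k in cs:
        if cv2.contourArea(k)>500:
            r=cv2.minAreaRect(k);print(n,r,onz(c,*r[0],.025))
E
```

```text
green ((303.5398864746094, 158.20201110839844), (41.04872512817383, 41.398284912109375), 2.8624048233032227) [ 0.64611997 -0.05072238  0.025     ]
red ((365.0, 158.0), (40.0, 40.0), 90.0) [ 0.6478712  -0.21419742  0.025     ]
```

```bash
ls pics
```

```text
s1.png
side0.png
t1.png
top0.png
```

View pics/t1.png

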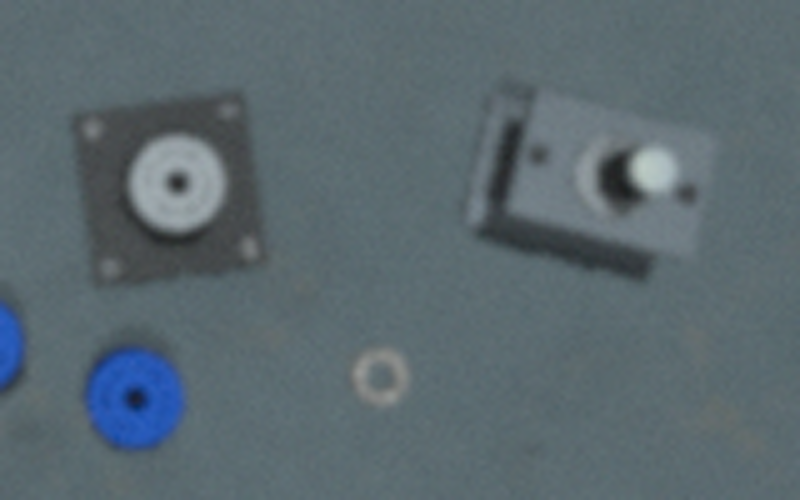

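View pics/s1.png

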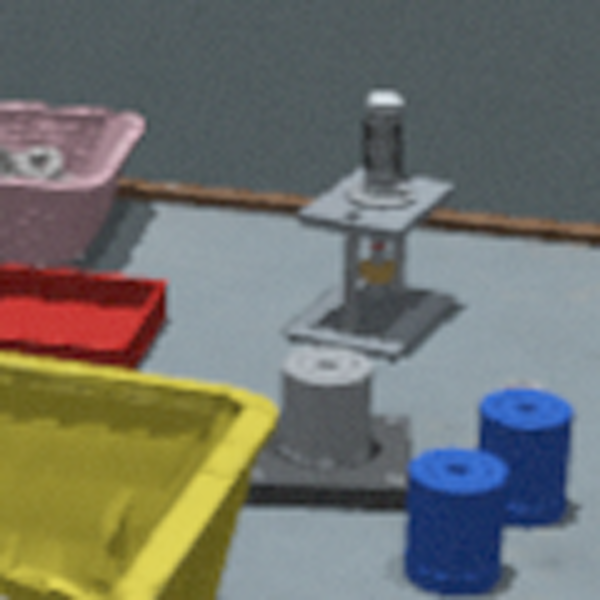

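```bash
cat > m.py <<'E'
from h import *
def cen(c,u0,v0,u1,v1,lo,hi=256):
    g=cv2.cvtColor(c["frame"],cv2.COLOR_RGB2GRAY).astype(float)[v0:v1,u0:u1]
    w=((g>=lo)&(g<hi)).astype('uint8'); n,l,st,ce=cv2.connectedComponentsWithStats(w)
    i=1+np.argmax(st[1:,4]); return ce[i]+[u0,v0],st[i]
E
python3 - <<'E'
from m import *
c=env.read_camera("top"); s=env.read_camera("side")
g=cv2.cvtColor(c["frame"],cv2.COLOR_RGB2GRAY)
print(g[217:236,305:327]); print(g[216:234,395:424])
g2=cv2.cvtColor(s["frame"],cv2.COLOR_RGB2GRAY); print(g2[156:182,298:316]); print(g2[208:218,284:308])
E
```

```text
[[ 77  72  74  69  73  88  99 109 120 124 127 128 120 106 100  86  79  73
   71  77  75  71]
 [ 73  77  72  73  95 118 132 142 150 154 154 154 152 142 132 118  97  81
   77  76  74  74]
 [ 75  69  72  91 122 148 157 156 158 160 161 160 158 156 155 146 124 100
   84  72  73  71]
 [ 71  71  89 121 146 160 162 158 154 156 155 156 153 153 158 160 149 127
   99  81  71  72]
 [ 66  77 108 141 160 164 160 157 157 163 161 161 155 152 155 161 163 145
  118  94  77  75]
 [ 68  94 131 156 162 162 162 162 167 165 166 164 160 157 159 162 165 159
  136 105  81  74]
 [ 72 110 142 161 162 158 161 162 162 156 150 154 159 165 163 162 160 161
  147 117  89  77]
 [ 83 125 151 165 155 157 164 162 143 123 111 120 139 159 163 155 160 163
  156 125  97  75]
 [ 90 135 158 164 157 158 164 151 122  87  73  81 119 149 159 161 158 162
  155 133 101  83]
 [ 96 136 161 166 159 162 163 147 112  68  49  64 107 141 159 160 155 158
  160 134 103  81]
 [ 95 135 160 167 162 164 165 150 119  81  65  77 113 148 163 160 153 159
  155 136 101  81]
 [ 85 129 156 167 164 167 167 161 141 118 106 113 135 156 162 156 153 159
  1
[... 5108 characters left out ...]
54 157 169 179 176 171 175 178 177 173 175 177 175 175 182 175 176
  170 137 114 109 112  97]
 [153 156 162 176 183 175 173 184 178 157 136 138 146 165 179 182 164 159
  183 181 166 157 156 138]
 [152 151 159 172 181 176 176 180 173 158 139 134 136 160 179 180 172 167
  180 177 162 153 153 153]
 [155 148 130 143 167 179 180 173 173 179 181 181 183 180 177 175 181 183
  175 156 139 147 155 155]
 [155 146 123  98 115 148 165 172 178 177 176 178 179 175 169 170 172 168
  144 105 122 146 155 154]
 [156 148 119  90  90 100 112 133 150 158 163 165 162 161 157 148 125 115
  103  83 127 155 157 156]
 [155 148 119  87  93  88  84  89  89  86  94 105  96  87  87  82  87  85
   89  82 129 156 155 155]]
```

```bash
python3 - <<'E'
from m import *
c=env.read_camera("top"); s=env.read_camera("side")
g=cv2.cvtColor(c["frame"],cv2.COLOR_RGB2GRAY).astype(float);gs=cv2.cvtColor(s["frame"],cv2.COLOR_RGB2GRAY).astype(float)
def wc(g,u0,v0,u1,v1,base,sg):
    w=np.clip(sg*(g[v0:v1,u0:u1]-base),0,None); vv,uu=np.mgrid[v0:v1,u0:u1]; return np.array([(w*uu).sum(),(w*vv).sum()])/w.sum()
bt=wc(g,312,223,319,230,150,-1); bs=wc(gs,292,211,298,215,165,-1)
ht=wc(g,404,218,417,230,130,1)
# housing disc
m=((g>115)).astype('uint8'); m[:216]=0;m[237:]=0;m[:,:303]=0;m[:,328:]=0
k=max(cv2.findContours(m[210:240,300:330],0,2)[0],key=cv2.contourArea); print("disc",cv2.fitEllipse(cv2.convexHull(k)))
print(bt,bs,ht)
print("bore",onz(c,*bt,.064),onz(s,*bs,.064),tri(c,bt,s,bs))
print("handle top",onz(c,*ht,.146),onz(s,304.4,159.4,.146),tri(c,ht,s,(304.4,159.2)))
fl=[398.5,225]
# nest bounding
hsv=cv2.cvtColor(c["frame"],cv2.COLOR_RGB2HSV)
for (x,y,n) in((.5,0,'')):pass if False else None
E
```

```text
File "<stdin>", line 17
    for (x,y,n) in((.5,0,'')):pass if False else None
                                   ^^
SyntaxError: invalid syntax
```

```bash
cat >> m.py <<'E'
def gray(c): return cv2.cvtColor(c["frame"],cv2.COLOR_RGB2GRAY).astype(float)
def wc(g,u0,v0,u1,v1,base,sg):
    w=np.clip(sg*(g[v0:v1,u0:u1]-base),0,None); vv,uu=np.mgrid[v0:v1,u0:u1]; return np.array([(w*uu).sum(),(w*vv).sum()])/w.sum()
E
python3 - <<'E'
from m import *
c=env.read_camera("top"); s=env.read_camera("side")
g=gray(c);gs=gray(s)
bt=wc(g,312,223,319,230,150,-1); bs=wc(gs,292,211,298,215,165,-1)
ht=wc(g,404,218,417,230,130,1)
m=((g>115)).astype('uint8'); m[:216]=0;m[237:]=0;m[:,:303]=0;m[:,328:]=0
k=max(cv2.findContours(m,0,2)[0],key=cv2.contourArea); print("disc",cv2.fitEllipse(cv2.convexHull(k)))
print(bt,bs,ht)
print("bore",onz(c,*bt,.064),onz(s,*bs,.064),tri(c,bt,s,bs))
print("handle top",onz(c,*ht,.146),onz(s,304.4,159.4,.146),tri(c,ht,s,(304.4,159.2)))
# expected hole: dark/plate corners in top
m=cv2.inRange(g[185:250,370:432],104,160)
for X in([.5,0,.082],[.5,0,.146]): print(proj(c,X))
E
```

```text
disc ((315.07867431640625, 226.046142578125), (18.645952224731445, 18.82158660888672), 58.30353546142578)
[315.10151007 226.10822148] [294.92045455 212.56818182] [410.49424509 223.40622884]
bore [ 0.46365424 -0.07870755  0.064     ] [ 0.46489199 -0.07831834  0.064     ] [ 0.46429452 -0.07863433  0.06387174]
handle top [ 0.46746734 -0.29375284  0.146     ] [ 0.47436803 -0.29014752  0.146     ] [ 0.47113124 -0.29340414  0.14566899]
[283.99951214 210.90165301]
[283.93293605 208.49675756]
```

```bash
cat >> h.py <<'E'
from scipy.spatial.transform import Rotation as Rn
def state():
    o=env.get_obs(); R=Rn.from_euler('xyz',o["tool_rot"],degrees=True).as_matrix(); return o,R
def rep():
    o,R=state(); print("t",round(o["time_s"],2),"pos",np.round(o["tool_pos"],4),"F",np.round(o["force"],2),"w",round(o["grip_width"],4)); print(np.round(R,4)); return o,R
def want(p,jaw=None,tilt=True):
    """total move in tool units: shift/0.04 expressed in current tool axes; turn rotvec/120deg"""
    o,R=state(); d=R.T@(np.array(p)-o["tool_pos"])/0.04
    x=np.array([0,0,-1.]); z=R[:,2] if jaw is None else np.array([np.cos(np.radians(jaw)),np.sin(np.radians(jaw)),0])
    if z@R[:,2]<0:z=-z
    z=z-x*(x@z);z/=np.linalg.norm(z); T=np.column_stack([x,np.cross(z,x),z])
    w=Rn.from_matrix(R.T@T).as_rotvec(degrees=True); print("shift units",np.round(d,3),"rotvec deg",np.round(w,2),"units",np.round(w/120,4), "jaw now",np.degrees(np.arctan2(R[1,2],R[0,2])))
E
python3 - <<'E'
from m import *
o,R=rep(); want([.468,-.2937,.2]); want([.468,-.2937,.2],90);want([.468,-.2937,.2],0)
c=env.read_camera("top")
for u,v in((275.5,259),(306.5,269)): print(onz(c,u,v,.06))
E
```

```text
t 0.4 pos [ 0.241  -0.6036  0.2224] F [ 0.2   0.11 -0.46] w 0.0868
[[-1.000e-04  9.287e-01  3.708e-01]
 [ 2.000e-04  3.708e-01 -9.287e-01]
 [-1.000e+00 -0.000e+00 -2.000e-04]]
shift units [ 0.561  8.145 -5.091] rotvec deg [ 0.   -0.01  0.  ] units [ 0.     -0.0001  0.    ] jaw now -68.23464079045912
shift units [ 0.561  8.145 -5.091] rotvec deg [ 2.177e+01 -1.000e-02  0.000e+00] units [ 1.814e-01 -1.000e-04  0.000e+00] jaw now -68.23464079045912
shift units [ 0.561  8.145 -5.091] rotvec deg [-6.823e+01 -1.000e-02 -1.000e-02] units [-5.686e-01 -1.000e-04 -0.000e+00] jaw now -68.23464079045912
[0.38034458 0.02050979 0.06      ]
[ 0.35600914 -0.05751651  0.06      ]
```

>>> drive_tool:
  increments:
    - [[0, 0.4, -0.25], [0, 0, 0]]
    - [[0, 0.85, -0.53], [0, 0, 0]]
    - [[0, 0.85, -0.53], [0, 0, 0]]
    - [[0, 0.85, -0.53], [0, 0, 0]]
    - [[0, 0.85, -0.53], [0, 0, 0]]
    - [[0, 0.85, -0.53], [0, 0, 0]]
    - [[0, 0.85, -0.53], [0, 0, 0]]
    - [[0, 0.85, -0.53], [0, 0, 0]]
    - [[0, 0.85, -0.53], [0, 0, 0]]
    - [[0, 0.6, -0.4], [0, 0, 0]]
  hand: 0.2
  squeeze: 40

```text
time_s: 1.45
tool_pos: [0.4603, -0.3017, 0.2229]
tool_rot: [96.9, 89.9, 28.9]
force: [-0.7, 0.4, 0.2]
grip_width: 0.0525
```

>>> drive_tool:
  increments:
    - [[0, 0, 0], [0, 0, 0]]
    - [[0, 0, 0], [0, 0, 0]]

```text
time_s: 1.65
tool_pos: [0.4587, -0.3047, 0.2227]
tool_rot: [-41.1, 90.0, -109.2]
force: [-0.3, -0.9, -0.1]
grip_width: 0.0523
```

```bash
python3 - <<'E'
from m import *
rep(); want([.468,-.2937,.2])
c=env.read_camera("top"); s=env.read_camera("side")
crop(c,360,180,460,260,8,"t2.png"); crop(s,270,110,350,210,6,"s2.png")
E
```

```text
t 1.65 pos [ 0.4587 -0.3047  0.2227] F [-0.25 -0.94 -0.12] w 0.0523
[[-2.000e-04  9.276e-01  3.735e-01]
 [-5.000e-04  3.735e-01 -9.276e-01]
 [-1.000e+00 -4.000e-04  4.000e-04]]
shift units [ 0.568  0.319 -0.168] rotvec deg [-0.    0.03  0.02] units [-0.      0.0002  0.0002] jaw now -68.066797831165
```

View pics/t2.png

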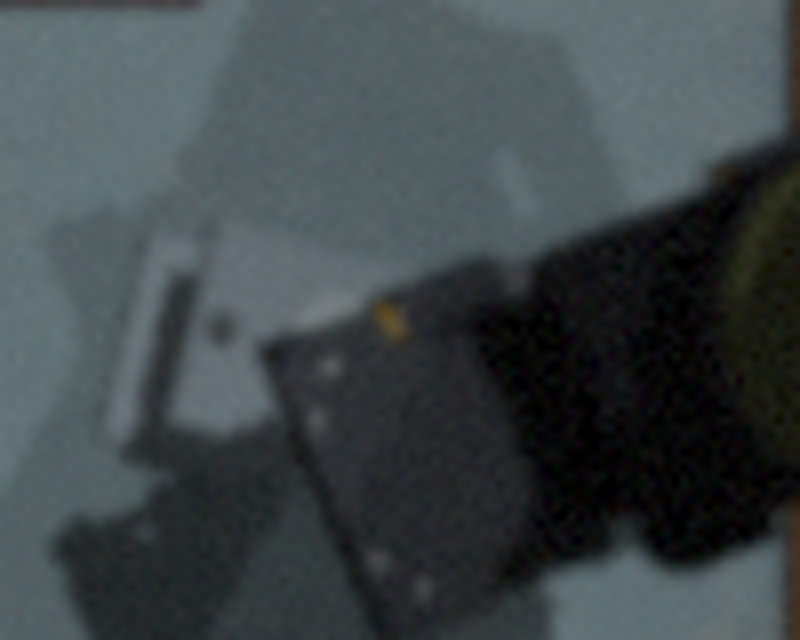

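View pics/s2.png

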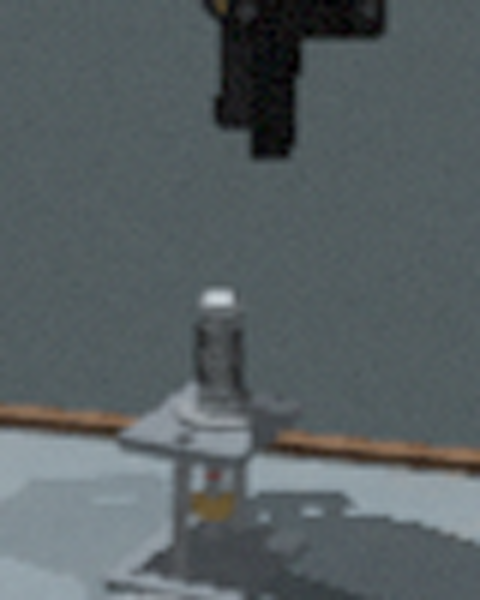

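```bash
python3 - <<'E'
from m import *
c=env.read_camera("top"); s=env.read_camera("side")
p=tri(c,(410.5,223.4),s,(306.3,159.2)); print(p, proj(c,p),proj(s,p), onz(s,306.3,159.2,.146))
want([*p[:2],.2])
E
```

```text
[ 0.46830575 -0.2936727   0.14598624] [410.45054641 223.04519673] [306.5765438  159.21659419] [ 0.46912877 -0.29357662  0.146     ]
shift units [ 0.563  0.382 -0.218] rotvec deg [-0.    0.01  0.03] units [-0.      0.0001  0.0002] jaw now -68.36874879603002
```

```bash
python3 - <<'E'
from m import *
for i in range(4):
    c=env.read_camera("top"); o,R=state(); print(o["tool_pos"],o["qpos"],o["force"])
E
```

```text
[ 0.45741615 -0.3073764   0.22249263] [ 47.61287734   7.24184897 -17.92626391  96.86894934   2.31029365
  76.25501178 -39.09645754] [ 0.47305014 -0.9079314  -0.16480436]
[ 0.45753088 -0.30726886  0.22249416] [ 47.61111452   7.24715595 -17.93682899  96.8634549    2.30508778
  76.25564903 -39.09506926] [-0.18151501 -0.52549368  0.16583501]
[ 0.45765346 -0.30713305  0.22250034] [ 47.60802983   7.25020429 -17.95158322  96.8600131    2.30390544
  76.25529683 -39.09431779] [ 0.1931373   0.23192953 -0.55491507]
[ 0.45779211 -0.30699047  0.22249348] [ 47.59946355   7.25574436 -17.96347455  96.8552881    2.30448761
  76.25522557 -39.09400886] [0.03871861 0.21911669 0.02708361]
```

>>> drive_tool:
  increments:
    - [[0.2, 0.17, -0.1], [0, 0, 0]]
    - [[0.2, 0.174, -0.102], [0, 0, 0]]
    - [[0.3, 0, 0], [0, 0, 0]]
    - [[0.3, 0, 0], [0, 0, 0]]
    - [[0.2, 0, 0], [0, 0, 0]]
    - [[0, 0, 0], [0, 0, 0]]
    - [[0, 0, 0], [0, 0, 0]]
    - [[0, 0, 0], [0, 0, 0]]

```text
time_s: 2.85
tool_pos: [0.4683, -0.2941, 0.1751]
tool_rot: [31.0, 89.9, -37.2]
force: [1.0, -0.1, -0.3]
grip_width: 0.0524
```

```bash
python3 - <<'E'
from m import *
rep(); want([.468,-.2937,.1])
s=env.read_camera("side")
crop(s,270,110,350,210,6,"s3.png")
E
```

```text
t 2.85 pos [ 0.4683 -0.2941  0.1751] F [ 0.97 -0.07 -0.35] w 0.0524
[[ 9.000e-04  9.289e-01  3.704e-01]
 [-7.000e-04  3.704e-01 -9.289e-01]
 [-1.000e+00  6.000e-04  1.000e-03]]
shift units [ 1.878 -0.004 -0.014] rotvec deg [ 0.    0.05 -0.03] units [ 0.      0.0005 -0.0003] jaw now -68.2580769858515
```

View pics/s3.png

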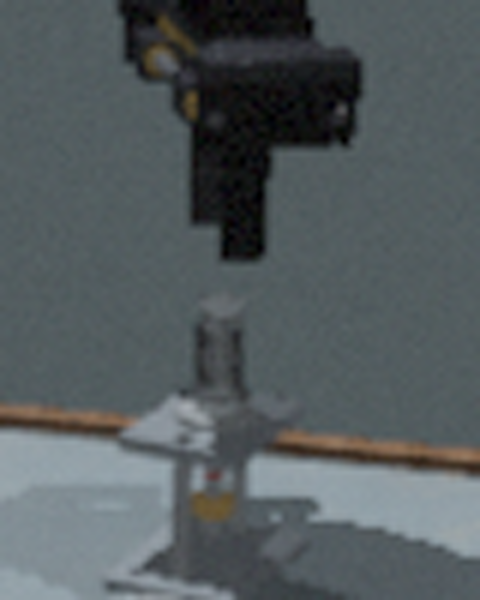

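>>> drive_tool:
  increments:
    - [[0.3, 0, 0], [0, 0, 0]]
    - [[0.4, 0, 0], [0, 0, 0]]
    - [[0.4, 0, 0], [0, 0, 0]]
    - [[0.4, 0, 0], [0, 0, 0]]
    - [[0.38, 0, 0], [0, 0, 0]]
    - [[0, 0, 0], [0, 0, 0]]
    - [[0, 0, 0], [0, 0, 0]]

```text
time_s: 3.6
tool_pos: [0.4679, -0.2937, 0.0991]
tool_rot: [-148.1, 90.0, 143.7]
force: [0.3, -0.3, -0.3]
grip_width: 0.0519
```

>>> drive_tool:
  increments:
    - [[0, 0, 0], [0, 0, 0]]
    - [[0, 0, 0], [0, 0, 0]]
    - [[0, 0, 0], [0, 0, 0]]
    - [[0, 0, 0], [0, 0, 0]]
    - [[0, 0, 0], [0, 0, 0]]
    - [[0, 0, 0], [0, 0, 0]]
    - [[0, 0, 0], [0, 0, 0]]
  hand: -1
  squeeze: 40

```text
time_s: 4.3
tool_pos: [0.4681, -0.2939, 0.0996]
tool_rot: [19.1, 90.0, -49.1]
force: [-0.1, -0.3, 1.6]
grip_width: 0.0214
```

```bash
python3 - <<'E'
from m import *
rep(); want([.468,-.2937,.21])
s=env.read_camera("side")
crop(s,270,110,350,210,6,"s4.png")
E
```

```text
t 4.3 pos [ 0.4681 -0.2939  0.0996] F [-0.08 -0.25  1.61] w 0.0214
[[ 3.000e-04  9.287e-01  3.708e-01]
 [-4.000e-04  3.708e-01 -9.287e-01]
 [-1.000e+00  2.000e-04  5.000e-04]]
shift units [-2.76e+00 -1.00e-03 -4.00e-03] rotvec deg [ 0.    0.03 -0.01] units [ 0.      0.0002 -0.0001] jaw now -68.23769617205126
```

View pics/s4.png

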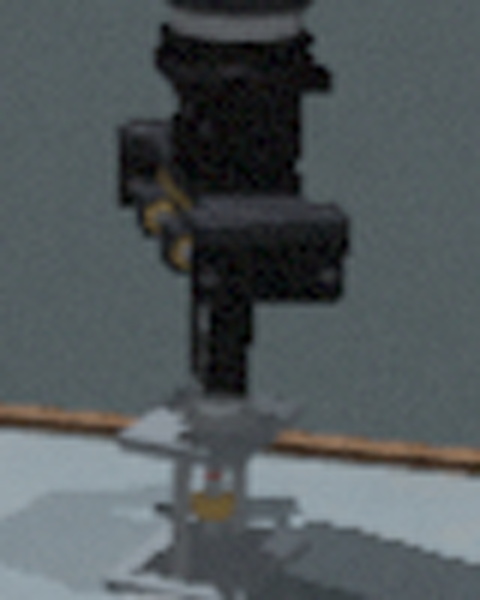

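>>> drive_tool:
  increments:
    - [[-0.2, 0, 0], [0, 0, 0]]
    - [[-0.4, 0, 0], [0, 0, 0]]
    - [[-0.5, 0, 0], [0, 0, 0]]
    - [[-0.5, 0, 0], [0, 0, 0]]
    - [[-0.4, 0, 0], [0, 0, 0]]
    - [[-0.25, 0, 0], [0, 0, 0]]
    - [[0, 0, 0], [0, 0, 0]]
    - [[0, 0, 0], [0, 0, 0]]
    - [[0, 0, 0], [0, 0, 0]]

```text
time_s: 5.25
tool_pos: [0.4673, -0.2934, 0.1882]
tool_rot: [-143.0, 89.9, 148.7]
force: [-0.5, 0.2, -0.9]
grip_width: 0.0211
```

```bash
python3 - <<'E'
from m import *
rep(); want([.4641,-.0788,.19])
s=env.read_camera("side")
crop(s,270,80,350,180,6,"s5.png")
E
```

```text
t 5.25 pos [ 0.4673 -0.2934  0.1882] F [-0.51  0.16 -0.86] w 0.0211
[[-0.0018  0.9287  0.3708]
 [ 0.0011  0.3708 -0.9287]
 [-1.     -0.0013 -0.0017]]
shift units [-0.04   1.915 -5.013] rotvec deg [ 0.   -0.1   0.07] units [ 0.     -0.0008  0.0006] jaw now -68.23718701328035
```

View pics/s5.png

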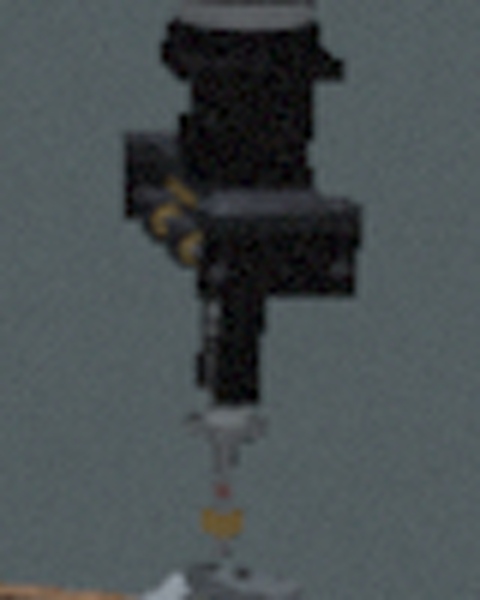

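>>> drive_tool:
  increments:
    - [[0, 0.1, -0.263], [0, 0, 0]]
    - [[0, 0.25, -0.66], [0, 0, 0]]
    - [[0, 0.3, -0.79], [0, 0, 0]]
    - [[0, 0.3, -0.79], [0, 0, 0]]
    - [[0, 0.3, -0.79], [0, 0, 0]]
    - [[0, 0.3, -0.79], [0, 0, 0]]
    - [[0, 0.24, -0.63], [0, 0, 0]]
    - [[0, 0.11, -0.3], [0, 0, 0]]
    - [[0, 0, 0], [0, 0, 0]]
    - [[0, 0, 0], [0, 0, 0]]

```text
time_s: 6.3
tool_pos: [0.4641, -0.0805, 0.1892]
tool_rot: [-32.7, 89.9, -101.0]
force: [-0.0, -0.4, -2.5]
grip_width: 0.0212
```

>>> drive_tool:
  increments:
    - [[0, 0, 0], [0, 0, 0]]
    - [[0, 0, 0], [0, 0, 0]]
    - [[0, 0, 0], [0, 0, 0]]
    - [[0, 0, 0], [0, 0, 0]]

```text
time_s: 6.7
tool_pos: [0.4642, -0.0799, 0.1893]
tool_rot: [-133.6, 90.0, 158.1]
force: [-0.9, 1.0, -2.6]
grip_width: 0.0213
```

```bash
python3 - <<'E'
from m import *
rep(); want([.4641,-.0788,.19])
s=env.read_camera("side")
crop(s,255,130,335,230,6,"s6.png")
c=env.read_camera("top");crop(c,270,180,370,260,8,"t6.png")
E
```

```text
t 6.7 pos [ 0.4642 -0.0799  0.1893] F [-0.92  0.99 -2.64] w 0.0213
[[-1.000e-04  9.291e-01  3.699e-01]
 [ 1.000e-04  3.699e-01 -9.291e-01]
 [-1.000e+00 -1.000e-04 -1.000e-04]]
shift units [-0.019  0.007 -0.026] rotvec deg [ 0.   -0.01  0.01] units [ 0.     -0.0001  0.0001] jaw now -68.29301754539658
```

View pics/s6.png

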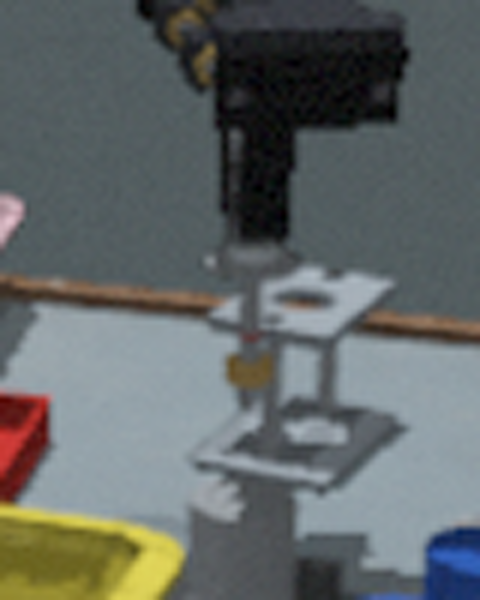

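View pics/t6.png

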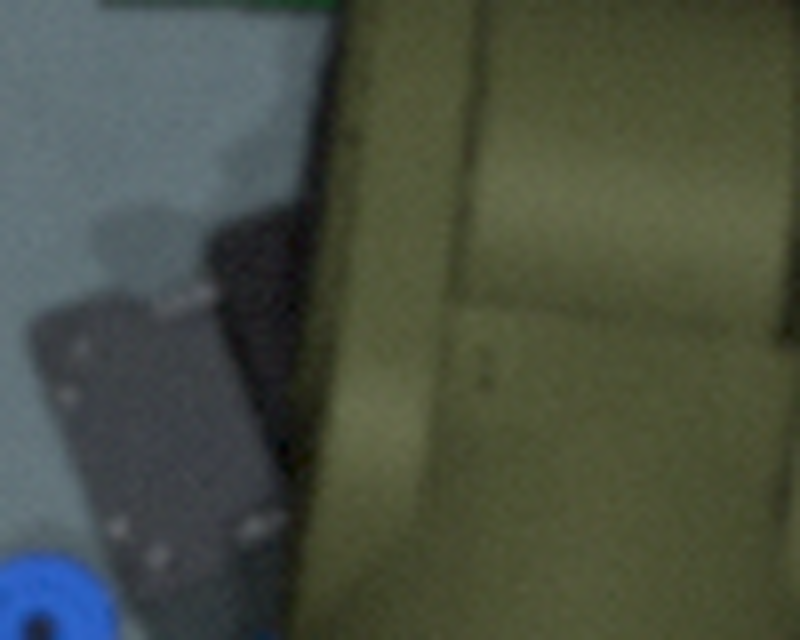

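```bash
cat >> m.py <<'E'
def ring(s,box):
    u0,v0,u1,v1=box; h=cv2.cvtColor(s["frame"],cv2.COLOR_RGB2HSV)[v0:v1,u0:u1]
    m=cv2.inRange(h,(12,110,60),(30,255,255)); vv,uu=np.nonzero(m); 
    r=cv2.inRange(h,(0,90,60),(8,255,255))|cv2.inRange(h,(172,90,60),(180,255,255)); rv,ru=np.nonzero(r)
    return (uu.mean()+u0,vv.mean()+v0,vv.min()+v0,vv.max()+v0,len(uu)),(ru.mean()+u0 if len(ru) else None,rv.mean()+v0 if len(rv) else None,len(ru))
E
python3 - <<'E'
from m import *
for i in range(2):
    s=env.read_camera("side")
    print(ring(s,(285,180,310,200))); o,R=state(); print(o["tool_pos"])
g=gray(s); print(g[184:206,288:306].astype(int))
for z in(.1056,.1226,.13,.064): print(z,proj(s,[.4649,-.0783,z]),proj(s,[.4642,-.0795,z]))
E
```

```text
((np.float64(295.5217391304348), np.float64(191.17391304347825), np.int64(181), np.int64(193), 23), (None, None, 0))
[ 0.46423582 -0.07951886  0.18932764]
((np.float64(295.5217391304348), np.float64(191.17391304347825), np.int64(181), np.int64(193), 23), (None, None, 0))
[ 0.46423084 -0.07943948  0.18932416]
[[156 138 101  86  82  76  75  81  83  80 116 126 121 145 157 159 164 168]
 [159 154 137 125 126 111  93  78  78  75  75  76  76  86  98 108 128 136]
 [160 157 159 161 158 155 126  84  66  67  87  94  80  81  80  85  77  84]
 [157 159 159 159 160 160 138  89  84  86 101 103  80  85 109 117 110 105]
 [157 158 158 161 158 147 123  82  82  85  94  91  85  95 134 157 152 145]
 [159 160 160 158 140 102  82  82  83  85  83  85  83  96 138 162 159 157]
 [159 160 158 153 124  85  85  85  84  81  85  84  86 105 142 160 160 162]
 [157 161 157 156 133  83  89  93  87  85  87  87  85 105 146 162 160 158]
 [157 159 158 155 123  87  87  89  88  87  84  85  85 106 141 159 159 158]
 [157 158 157 158 137 104  91  89  90  86  85  84  87 106 142 158 158 159]
 [158 156 155 157 153 133 103  86  87  9
[... 409 characters left out ...]

 [161 163 160 160 148 142 149 157 165 167 132  84  87  88 118 134 128 142]
 [160 161 158 147 145 148 152 154 154 130  89  86  85  88 131 166 172 171]
 [159 153 150 147 150 149 145 113  81  91  84  84  79  95  97 139 166 159]
 [149 140 145 152 153 146 115  73  75  74  78  84  81  88  85 109 137 136]
 [141 148 153 144 136 113  71  73  74  72  80  85  83  75  70  72  72  72]
 [153 157 161 148 118 113 109 108  94  73  82  86  86  77  69  74  73  68]]
0.1056 [295.45225255 198.12065959] [295.78885443 197.9785904 ]
0.1226 [295.67522511 192.10839059] [296.01343352 191.97004179]
0.13 [295.77301946 189.47144756] [296.11193194 189.33474526]
0.064 [294.91635887 212.57058564] [295.24909243 212.41976632]
```

>>> drive_tool:
  increments:
    - [[0.1, 0.007, 0.003], [0, 0, 0]]
    - [[0.25, 0, 0], [0, 0, 0]]
    - [[0.25, 0, 0], [0, 0, 0]]
    - [[0.2, 0, 0], [0, 0, 0]]
    - [[0.1, 0, 0], [0, 0, 0]]
    - [[0, 0, 0], [0, 0, 0]]
    - [[0, 0, 0], [0, 0, 0]]
    - [[0, 0, 0], [0, 0, 0]]
    - [[0, 0, 0], [0, 0, 0]]
    - [[0, 0, 0], [0, 0, 0]]

```text
time_s: 7.9
tool_pos: [0.4647, -0.0794, 0.1536]
tool_rot: [39.9, 90.0, -28.4]
force: [0.3, -0.3, -1.3]
grip_width: 0.0214
```

```bash
python3 - <<'E'
from m import *
rep(); want([.4644,-.0787,.15])
s=env.read_camera("side")
crop(s,265,170,325,230,10,"s7.png")
print(ring(s,(285,180,310,212)))
E
```

```text
t 7.9 pos [ 0.4647 -0.0794  0.1536] F [ 0.32 -0.31 -1.31] w 0.0214
[[ 5.000e-04  9.287e-01  3.707e-01]
 [-3.000e-04  3.707e-01 -9.287e-01]
 [-1.000e+00  4.000e-04  5.000e-04]]
shift units [ 0.091 -0.001 -0.019] rotvec deg [ 0.    0.03 -0.02] units [ 0.      0.0002 -0.0002] jaw now -68.23964490271831
((np.float64(295.1111111111111), np.float64(202.72222222222223), np.int64(181), np.int64(205), 18), (None, None, 0))
```

View pics/s7.png

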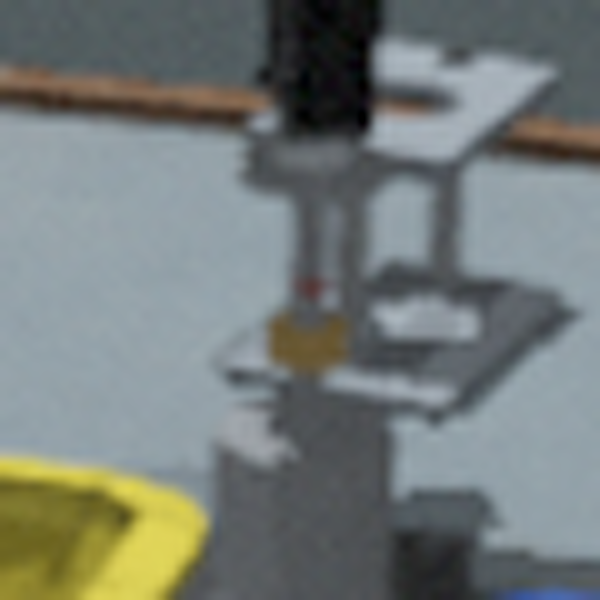

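>>> drive_tool:
  increments:
    - [[0.05, 0, -0.015], [0, 0, 0]]
    - [[0.05, 0, 0], [0, 0, 0]]
    - [[0.05, 0, 0], [0, 0, 0]]
    - [[0.05, 0, 0], [0, 0, 0]]
    - [[0.05, 0, 0], [0, 0, 0]]
    - [[0, 0, 0], [0, 0, 0]]
    - [[0, 0, 0], [0, 0, 0]]

```text
time_s: 8.65
tool_pos: [0.4643, -0.0788, 0.1433]
tool_rot: [-81.6, 90.0, -149.8]
force: [0.1, 0.3, -0.6]
grip_width: 0.0211
```

>>> drive_tool:
  increments:
    - [[0.05, 0, 0], [0, 0, 0]]
    - [[0.05, 0, 0], [0, 0, 0]]
    - [[0.05, 0, 0], [0, 0, 0]]
    - [[0, 0, 0], [0, 0, 0]]
    - [[0, 0, 0], [0, 0, 0]]

```text
time_s: 9.15
tool_pos: [0.4643, -0.0788, 0.1373]
tool_rot: [-98.5, 90.0, -166.7]
force: [-0.1, 0.7, -1.3]
grip_width: 0.0213
```

>>> drive_tool:
  increments:
    - [[0.05, 0, 0], [0, 0, 0]]
    - [[0.05, 0, 0], [0, 0, 0]]
    - [[0.05, 0, 0], [0, 0, 0]]
    - [[0.05, 0, 0], [0, 0, 0]]
    - [[0.05, 0, 0], [0, 0, 0]]
    - [[0.05, 0, 0], [0, 0, 0]]
    - [[0, 0, 0], [0, 0, 0]]
    - [[0, 0, 0], [0, 0, 0]]

```text
time_s: 9.95
tool_pos: [0.4642, -0.0788, 0.125]
tool_rot: [-124.2, 90.0, 167.6]
force: [-0.4, -0.5, -0.7]
grip_width: 0.0213
```

```bash
python3 - <<'E'
from m import *
rep()
s=env.read_camera("side")
crop(s,265,170,325,230,10,"s8.png")
E
```

```text
t 9.95 pos [ 0.4642 -0.0788  0.125 ] F [-0.43 -0.5  -0.75] w 0.0213
[[-2.000e-04  9.287e-01  3.707e-01]
 [ 0.000e+00  3.707e-01 -9.287e-01]
 [-1.000e+00 -2.000e-04 -1.000e-04]]
```

View pics/s8.png

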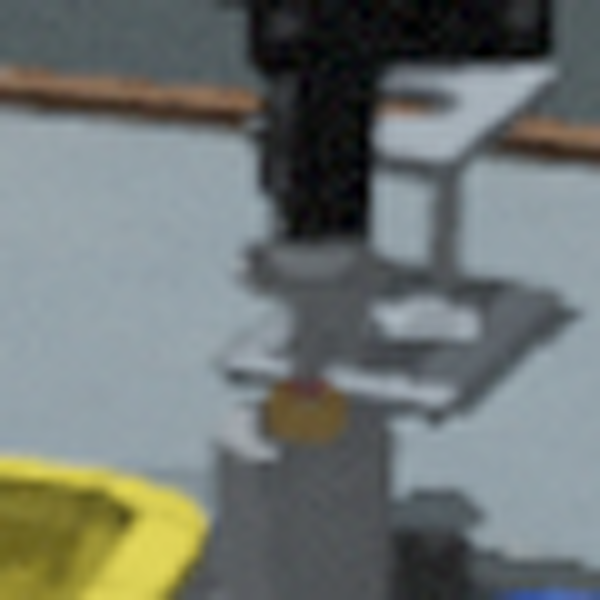

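>>> drive_tool:
  increments:
    - [[0.03, 0, 0], [0, 0, 0]]
    - [[0.03, 0, 0], [0, 0, 0]]
    - [[0.03, 0, 0], [0, 0, 0]]
    - [[0, 0, 0], [0, 0, 0]]
    - [[0, 0, 0], [0, 0, 0]]

```text
time_s: 10.5
tool_pos: [0.4642, -0.0788, 0.1215]
tool_rot: [-110.3, 90.0, -178.6]
force: [-0.7, -0.1, -0.2]
grip_width: 0.0208
```

>>> drive_tool:
  increments:
    - [[0.02, 0, 0], [0, 0, 0]]
    - [[0.02, 0, 0], [0, 0, 0]]
    - [[0, 0, 0], [0, 0, 0]]

```text
time_s: 10.8
tool_pos: [0.4642, -0.0788, 0.12]
tool_rot: [-84.1, 90.0, -152.4]
force: [-1.5, 0.3, 1.1]
grip_width: 0.0215
```

>>> drive_tool:
  increments:
    - [[0.015, 0, 0], [0, 0, 0]]
    - [[0.015, 0, 0], [0, 0, 0]]
    - [[0, 0, 0], [0, 0, 0]]

```text
time_s: 11.1
tool_pos: [0.4642, -0.0788, 0.1188]
tool_rot: [-104.2, 90.0, -172.4]
force: [-0.8, -0.4, 0.8]
grip_width: 0.0211
```

>>> drive_tool:
  increments:
    - [[0.013, 0, 0], [0, 0, 0]]
    - [[0.012, 0, 0], [0, 0, 0]]
    - [[0, 0, 0], [0, 0, 0]]

```text
time_s: 11.4
tool_pos: [0.4643, -0.0788, 0.1178]
tool_rot: [-74.0, 90.0, -142.3]
force: [-1.7, 0.7, 1.6]
grip_width: 0.0211
```

>>> drive_tool:
  increments:
    - [[0.013, 0, 0], [0, 0, 0]]
    - [[0.012, 0, 0], [0, 0, 0]]
    - [[0, 0, 0], [0, 0, 0]]

```text
time_s: 11.7
tool_pos: [0.4643, -0.0788, 0.1168]
tool_rot: [-84.7, 90.0, -153.0]
force: [-0.2, 0.4, 0.6]
grip_width: 0.0212
```

>>> drive_tool:
  increments:
    - [[0.013, 0, 0], [0, 0, 0]]
    - [[0.012, 0, 0], [0, 0, 0]]
    - [[0, 0, 0], [0, 0, 0]]

```text
time_s: 12.0
tool_pos: [0.4643, -0.0788, 0.1158]
tool_rot: [-103.7, 90.0, -172.0]
force: [-1.2, 0.9, 0.6]
grip_width: 0.0211
```

>>> drive_tool:
  increments:
    - [[0.013, 0, 0], [0, 0, 0]]
    - [[0.012, 0, 0], [0, 0, 0]]
    - [[0, 0, 0], [0, 0, 0]]

```text
time_s: 12.3
tool_pos: [0.4643, -0.0788, 0.1148]
tool_rot: [-96.1, 90.0, -164.3]
force: [-1.4, -0.1, 2.1]
grip_width: 0.0216
```

>>> drive_tool:
  increments:
    - [[0.013, 0, 0], [0, 0, 0]]
    - [[0.012, 0, 0], [0, 0, 0]]
    - [[0, 0, 0], [0, 0, 0]]

```text
time_s: 12.6
tool_pos: [0.4643, -0.0788, 0.1138]
tool_rot: [-76.2, 90.0, -144.4]
force: [-1.4, 0.8, 0.3]
grip_width: 0.0209
```

>>> drive_tool:
  increments:
    - [[0.025, 0, 0], [0, 0, 0]]
    - [[0.025, 0, 0], [0, 0, 0]]
    - [[0.025, 0, 0], [0, 0, 0]]
    - [[0.02, 0, 0], [0, 0, 0]]
    - [[0, 0, 0], [0, 0, 0]]

```text
time_s: 13.1
tool_pos: [0.4643, -0.0788, 0.11]
tool_rot: [6.2, 90.0, -62.1]
force: [0.2, -0.2, 0.5]
grip_width: 0.0213
```

>>> drive_tool:
  increments:
    - [[0.013, 0, 0], [0, 0, 0]]
    - [[0.012, 0, 0], [0, 0, 0]]
    - [[0, 0, 0], [0, 0, 0]]

```text
time_s: 13.4
tool_pos: [0.4643, -0.0788, 0.1091]
tool_rot: [7.8, 90.0, -60.4]
force: [-0.3, 0.8, 0.2]
grip_width: 0.0211
```

>>> drive_tool:
  increments:
    - [[0.013, 0, 0], [0, 0, 0]]
    - [[0.012, 0, 0], [0, 0, 0]]
    - [[0, 0, 0], [0, 0, 0]]

```text
time_s: 13.7
tool_pos: [0.4643, -0.0788, 0.1081]
tool_rot: [3.1, 90.0, -65.1]
force: [-0.7, 0.2, 1.1]
grip_width: 0.0212
```

>>> drive_tool:
  increments:
    - [[0.013, 0, 0], [0, 0, 0]]
    - [[0, 0, 0], [0, 0, 0]]

```text
time_s: 13.9
tool_pos: [0.4643, -0.0789, 0.1076]
tool_rot: [10.2, 90.0, -58.0]
force: [-0.2, 1.1, 1.8]
grip_width: 0.0213
```

>>> drive_tool:
  increments:
    - [[0.013, 0, 0], [0, 0, 0]]
    - [[0, 0, 0], [0, 0, 0]]

```text
time_s: 14.1
tool_pos: [0.4643, -0.0788, 0.107]
tool_rot: [-13.7, 90.0, -82.0]
force: [-1.0, 0.3, 1.7]
grip_width: 0.021
```

>>> drive_tool:
  increments:
    - [[0.013, 0, 0], [0, 0, 0]]
    - [[0, 0, 0], [0, 0, 0]]

```text
time_s: 14.3
tool_pos: [0.4644, -0.0788, 0.1067]
tool_rot: [24.5, 90.0, -43.7]
force: [-0.8, -0.0, 3.6]
grip_width: 0.0214
```

>>> drive_tool:
  increments:
    - [[0.008, 0, 0], [0, 0, 0]]
    - [[0, 0, 0], [0, 0, 0]]

```text
time_s: 14.5
tool_pos: [0.4645, -0.0788, 0.1067]
tool_rot: [21.2, 90.0, -47.1]
force: [-1.5, 1.2, 5.9]
grip_width: 0.0209
```

>>> drive_tool:
  increments:
    - [[0.008, 0, 0], [0, 0, 0]]
    - [[0, 0, 0], [0, 0, 0]]

```text
time_s: 14.7
tool_pos: [0.4646, -0.0788, 0.1067]
tool_rot: [25.3, 90.0, -42.9]
force: [-2.1, -0.1, 6.9]
grip_width: 0.0213
```

>>> drive_tool:
  increments:
    - [[0.008, 0, 0], [0, 0, 0]]
    - [[0.008, 0, 0], [0, 0, 0]]
    - [[0, 0, 0], [0, 0, 0]]
    - [[0, 0, 0], [0, 0, 0]]

```text
time_s: 15.1
tool_pos: [0.4647, -0.0788, 0.1066]
tool_rot: [24.4, 90.0, -43.9]
force: [-3.5, 1.6, 10.3]
grip_width: 0.0211
```

>>> drive_tool:
  increments:
    - [[0.008, 0, 0], [0, 0, 0]]
    - [[0.004, 0, 0], [0, 0, 0]]
    - [[0, 0, 0], [0, 0, 0]]
    - [[0, 0, 0], [0, 0, 0]]

```text
time_s: 15.5
tool_pos: [0.4648, -0.0788, 0.1065]
tool_rot: [21.2, 89.9, -47.1]
force: [-4.5, 0.1, 12.3]
grip_width: 0.0209
```

>>> drive_tool:
  increments:
    - [[0.003, 0, 0], [0, 0, 0]]
    - [[0, 0, 0], [0, 0, 0]]
    - [[0, 0, 0], [0, 0, 0]]
    - [[0, 0, 0], [0, 0, 0]]
    - [[0, 0, 0], [0, 0, 0]]

```text
time_s: 16.0
tool_pos: [0.4649, -0.0788, 0.1065]
tool_rot: [23.9, 89.9, -44.3]
force: [-4.4, 0.9, 14.4]
grip_width: 0.0216
```

```bash
python3 - <<'E'
from m import *
rep()
for i in range(3):
    s=env.read_camera("side"); print(env.get_obs()["force"])
crop(s,265,170,325,230,10,"s9.png")
E
```

```text
t 16.0 pos [ 0.4649 -0.0788  0.1065] F [-4.42  0.93 14.39] w 0.0216
[[ 8.000e-04  9.287e-01  3.708e-01]
 [-7.000e-04  3.708e-01 -9.287e-01]
 [-1.000e+00  4.000e-04  1.000e-03]]
[-3.99898825  1.04722239 14.32150034]
[-4.89563317  0.93103488 13.87285003]
[-4.66556574  2.14460457 14.52163343]
```

View pics/s9.png

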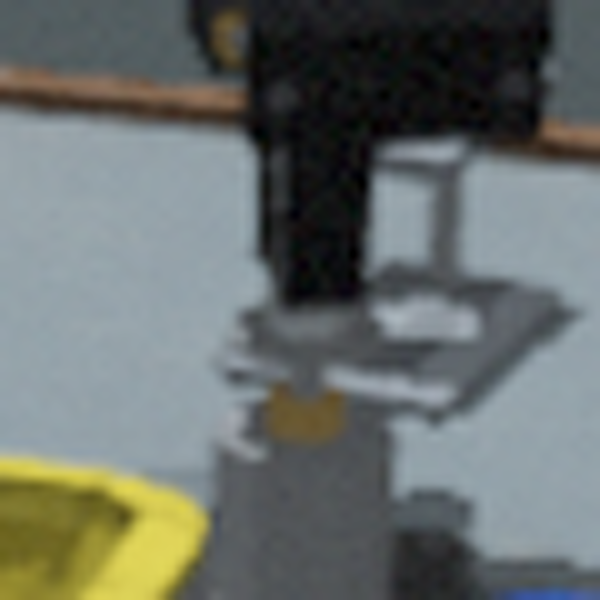

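>>> drive_tool:
  increments:
    - [[-0.05, 0, 0], [0, 0, 0]]
    - [[-0.1, 0, 0], [0, 0, 0]]
    - [[-0.2, 0, 0], [0, 0, 0]]
    - [[-0.3, 0, 0], [0, 0, 0]]
    - [[-0.3, 0, 0], [0, 0, 0]]
    - [[-0.4, 0, 0], [0, 0, 0]]
    - [[-0.4, 0, 0], [0, 0, 0]]
    - [[-0.35, 0, 0], [0, 0, 0]]
    - [[-0.1, 0, 0], [0, 0, 0]]
    - [[0, 0, 0], [0, 0, 0]]

```text
time_s: 17.15
tool_pos: [0.4648, -0.0789, 0.1935]
tool_rot: [44.5, 89.9, -23.7]
force: [-0.2, 0.5, -2.3]
grip_width: 0.0214
```

>>> drive_tool:
  increments:
    - [[0, 0, 0], [0, 0, 0]]
    - [[0, 0, 0], [0, 0, 0]]
    - [[0, 0, 0], [0, 0, 0]]

```text
time_s: 17.45
tool_pos: [0.4638, -0.0787, 0.192]
tool_rot: [-126.0, 89.9, 165.8]
force: [-0.2, -0.4, -2.2]
grip_width: 0.0214
```

```bash
python3 - <<'E'
from m import *
rep(); want([.4681,-.2939,.193])
s=env.read_camera("side")
crop(s,255,150,335,230,7,"s10.png")
E
```

```text
t 17.45 pos [ 0.4638 -0.0787  0.192 ] F [-0.24 -0.41 -2.22] w 0.0214
[[-1.400e-03  9.287e-01  3.708e-01]
 [ 4.000e-04  3.708e-01 -9.287e-01]
 [-1.000e+00 -1.200e-03 -8.000e-04]]
shift units [-0.028 -1.895  5.035] rotvec deg [ 0.   -0.05  0.07] units [ 0.     -0.0004  0.0005] jaw now -68.23685844098986
```

View pics/s10.png

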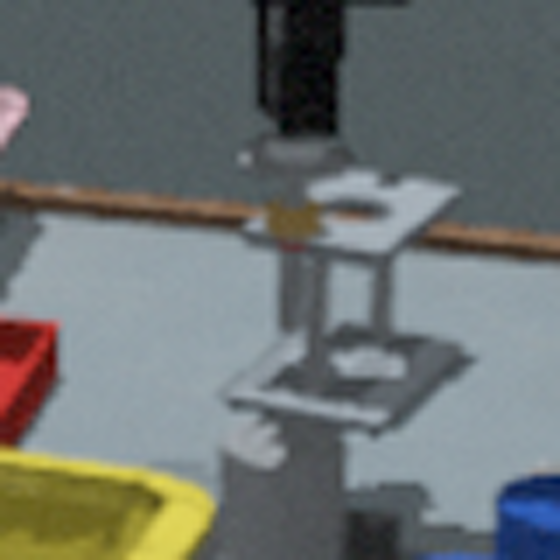

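>>> drive_tool:
  increments:
    - [[0, -0.1, 0.265], [0, 0, 0]]
    - [[0, -0.25, 0.66], [0, 0, 0]]
    - [[0, -0.3, 0.8], [0, 0, 0]]
    - [[0, -0.3, 0.8], [0, 0, 0]]
    - [[0, -0.3, 0.8], [0, 0, 0]]
    - [[0, -0.3, 0.8], [0, 0, 0]]
    - [[0, -0.24, 0.635], [0, 0, 0]]
    - [[0, -0.105, 0.275], [0, 0, 0]]
    - [[0, 0, 0], [0, 0, 0]]
    - [[0, 0, 0], [0, 0, 0]]

```text
time_s: 18.5
tool_pos: [0.4688, -0.2925, 0.1924]
tool_rot: [173.1, 89.9, 104.9]
force: [0.3, 0.7, -2.1]
grip_width: 0.0214
```

>>> drive_tool:
  increments:
    - [[0, 0, 0], [0, 0, 0]]
    - [[0, 0, 0], [0, 0, 0]]
    - [[0, 0, 0], [0, 0, 0]]
    - [[0, 0, 0], [0, 0, 0]]

```text
time_s: 18.9
tool_pos: [0.4687, -0.2935, 0.1929]
tool_rot: [1.0, 90.0, -67.2]
force: [0.2, 0.7, -2.0]
grip_width: 0.0213
```

```bash
python3 - <<'E'
from m import *
rep(); want([.4681,-.2939,.1005])
s=env.read_camera("side")
crop(s,265,80,345,200,5,"s11.png")
E
```

```text
t 18.9 pos [ 0.4687 -0.2935  0.1929] F [ 0.25  0.72 -2.  ] w 0.0213
[[ 1.000e-04  9.284e-01  3.716e-01]
 [-3.000e-04  3.716e-01 -9.284e-01]
 [-1.000e+00  0.000e+00  3.000e-04]]
shift units [ 2.309 -0.019  0.004] rotvec deg [ 0.    0.02 -0.  ] units [ 0.      0.0001 -0.    ] jaw now -68.18774833015968
```

View pics/s11.png

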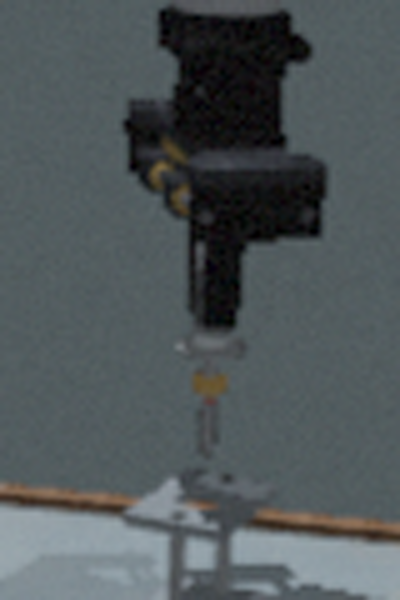

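>>> drive_tool:
  increments:
    - [[0.2, -0.015, 0], [0, 0, 0]]
    - [[0.4, 0, 0], [0, 0, 0]]
    - [[0.4, 0, 0], [0, 0, 0]]
    - [[0.4, 0, 0], [0, 0, 0]]
    - [[0.4, 0, 0], [0, 0, 0]]
    - [[0.3, 0, 0], [0, 0, 0]]
    - [[0.15, 0, 0], [0, 0, 0]]
    - [[0, 0, 0], [0, 0, 0]]
    - [[0, 0, 0], [0, 0, 0]]

```text
time_s: 19.85
tool_pos: [0.4684, -0.2944, 0.1032]
tool_rot: [30.8, 90.0, -37.4]
force: [-0.0, -0.2, -1.3]
grip_width: 0.0214
```

>>> drive_tool:
  increments:
    - [[0.02, 0, 0], [0, 0, 0]]
    - [[0.02, 0, 0], [0, 0, 0]]
    - [[0, 0, 0], [0, 0, 0]]
    - [[0, 0, 0], [0, 0, 0]]

```text
time_s: 20.25
tool_pos: [0.4681, -0.2942, 0.1014]
tool_rot: [20.7, 90.0, -47.5]
force: [0.5, -1.0, -1.0]
grip_width: 0.0209
```

>>> drive_tool:
  increments:
    - [[0.02, 0, 0], [0, 0, 0]]
    - [[0.02, 0, 0], [0, 0, 0]]
    - [[0, 0, 0], [0, 0, 0]]
    - [[0, 0, 0], [0, 0, 0]]

```text
time_s: 20.65
tool_pos: [0.4681, -0.2943, 0.0996]
tool_rot: [7.4, 90.0, -60.9]
force: [-0.2, -0.1, -0.3]
grip_width: 0.0213
```

>>> drive_tool:
  increments:
    - [[0.01, 0, 0], [0, 0, 0]]
    - [[0, 0, 0], [0, 0, 0]]
    - [[0, 0, 0], [0, 0, 0]]

```text
time_s: 20.95
tool_pos: [0.4681, -0.2942, 0.0996]
tool_rot: [6.0, 90.0, -62.3]
force: [-2.5, 0.1, 4.1]
grip_width: 0.0212
```

>>> drive_tool:
  increments:
    - [[-0.01, 0, 0], [0, 0, 0]]
    - [[0, 0, 0], [0, 0, 0]]
    - [[0, 0, 0], [0, 0, 0]]
    - [[0, 0, 0], [0, 0, 0]]
    - [[0, 0, 0], [0, 0, 0]]
    - [[0, 0, 0], [0, 0, 0]]
  hand: 0.2

```text
time_s: 21.55
tool_pos: [0.468, -0.2942, 0.0994]
tool_rot: [-87.8, 90.0, -156.0]
force: [0.3, 0.5, 0.4]
grip_width: 0.051
```

>>> drive_tool:
  increments:
    - [[-0.2, 0, 0], [0, 0, 0]]
    - [[-0.5, 0, 0], [0, 0, 0]]
    - [[-0.6, 0, 0], [0, 0, 0]]
    - [[-0.6, 0, 0], [0, 0, 0]]
    - [[-0.3, 0, 0], [0, 0, 0]]
    - [[0, 0, 0], [0, 0, 0]]
    - [[0, 0, 0], [0, 0, 0]]

```text
time_s: 22.25
tool_pos: [0.4677, -0.294, 0.1869]
tool_rot: [-128.8, 90.0, 163.0]
force: [-1.0, -0.4, -1.4]
grip_width: 0.0525
```

```bash
python3 - <<'E'
from m import *
rep(); want([.4643,-.0788,.19])
s=env.read_camera("side")
crop(s,265,110,345,230,5,"s12.png")
E
```

```text
t 22.25 pos [ 0.4677 -0.294   0.1869] F [-0.98 -0.44 -1.38] w 0.0525
[[-6.000e-04  9.287e-01  3.707e-01]
 [ 2.000e-04  3.707e-01 -9.287e-01]
 [-1.000e+00 -5.000e-04 -4.000e-04]]
shift units [-0.075  1.916 -5.029] rotvec deg [ 0.   -0.02  0.03] units [ 0.     -0.0002  0.0003] jaw now -68.23887854883041
```

View pics/s12.png

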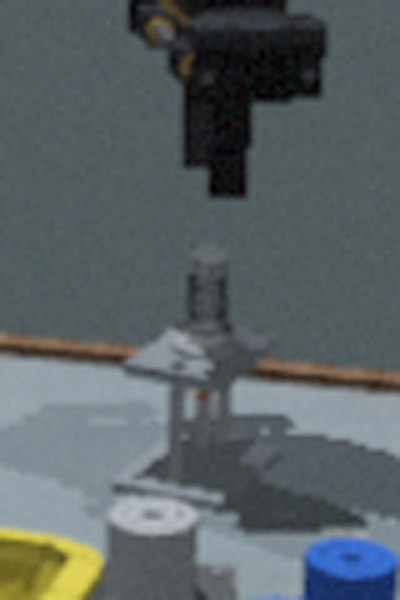

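>>> drive_tool:
  increments:
    - [[-0.04, 0.1, -0.265], [0, 0, 0]]
    - [[-0.03, 0.25, -0.66], [0, 0, 0]]
    - [[0, 0.3, -0.8], [0, 0, 0]]
    - [[0, 0.3, -0.8], [0, 0, 0]]
    - [[0, 0.3, -0.8], [0, 0, 0]]
    - [[0, 0.3, -0.8], [0, 0, 0]]
    - [[0, 0.24, -0.635], [0, 0, 0]]
    - [[0, 0.115, -0.275], [0, 0, 0]]
    - [[0.2, 0, 0], [0, 0, 0]]
    - [[0.3, 0, 0], [0, 0, 0]]
  hand: 0.7

```text
time_s: 23.3
tool_pos: [0.4643, -0.0802, 0.1697]
tool_rot: [8.5, 89.9, -59.8]
force: [0.1, -0.4, 0.2]
grip_width: 0.0741
```

>>> drive_tool:
  increments:
    - [[0.4, 0, 0], [0, 0, 0]]
    - [[0.4, 0, 0], [0, 0, 0]]
    - [[0.3, 0, 0], [0, 0, 0]]
    - [[0.2, 0, 0], [0, 0, 0]]
    - [[0, 0, 0], [0, 0, 0]]
    - [[0, 0, 0], [0, 0, 0]]
    - [[0, 0, 0], [0, 0, 0]]

```text
time_s: 24.0
tool_pos: [0.4647, -0.0791, 0.1189]
tool_rot: [48.4, 89.9, -19.8]
force: [0.1, 0.1, 0.4]
grip_width: 0.0741
```

```bash
python3 - <<'E'
from m import *
rep(); want([.4643,-.0788,.033])
s=env.read_camera("side");c=env.read_camera("top")
crop(s,265,110,345,260,4,"s13.png");cv2.imwrite("pics/t13.png",c["frame"][:,:,::-1])
E
```

```text
t 24.0 pos [ 0.4647 -0.0791  0.1189] F [0.06 0.11 0.43] w 0.0741
[[ 1.200e-03  9.288e-01  3.706e-01]
 [-4.000e-04  3.706e-01 -9.288e-01]
 [-1.000e+00  1.000e-03  9.000e-04]]
shift units [ 2.149 -0.009 -0.013] rotvec deg [ 0.    0.05 -0.06] units [ 0.      0.0004 -0.0005] jaw now -68.24593008524545
```

View pics/s13.png

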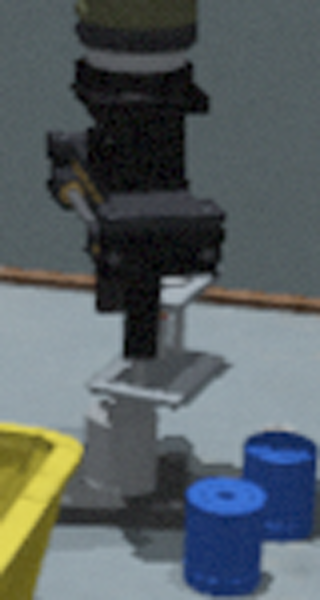

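View pics/t13.png

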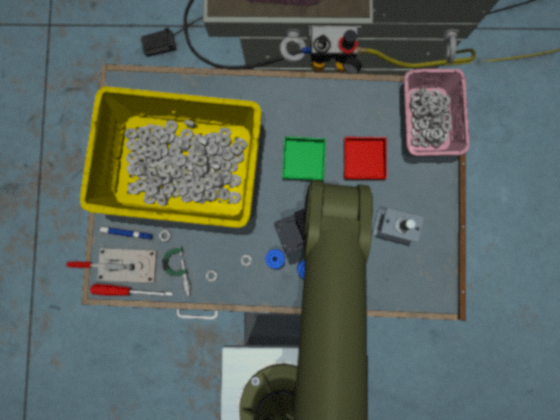

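>>> drive_tool:
  increments:
    - [[0.3, 0, 0], [0, 0, 0]]
    - [[0.4, 0, 0], [0, 0, 0]]
    - [[0.4, 0, 0], [0, 0, 0]]
    - [[0.4, 0, 0], [0, 0, 0]]
    - [[0.35, 0, 0], [0, 0, 0]]
    - [[0.2, 0, 0], [0, 0, 0]]
    - [[0.1, 0, 0], [0, 0, 0]]
    - [[0, 0, 0], [0, 0, 0]]
    - [[0, 0, 0], [0, 0, 0]]
    - [[0, 0, 0], [0, 0, 0]]

```text
time_s: 25.1
tool_pos: [0.4648, -0.079, 0.0329]
tool_rot: [47.1, 89.9, -21.1]
force: [0.2, 0.2, 0.2]
grip_width: 0.0741
```

>>> drive_tool:
  increments:
    - [[0, 0, 0], [0, 0, 0]]
    - [[0, 0, 0], [0, 0, 0]]
    - [[0, 0, 0], [0, 0, 0]]
    - [[0, 0, 0], [0, 0, 0]]
    - [[0, 0, 0], [0, 0, 0]]
    - [[0, 0, 0], [0, 0, 0]]
    - [[0, 0, 0], [0, 0, 0]]
  hand: -1
  squeeze: 50

```text
time_s: 25.8
tool_pos: [0.4642, -0.079, 0.0324]
tool_rot: [-5.5, 90.0, -73.7]
force: [-0.2, 0.2, 1.2]
grip_width: 0.0481
```

>>> drive_tool:
  increments:
    - [[-0.1, 0, 0], [0, 0, 0]]
    - [[-0.2, 0, 0], [0, 0, 0]]
    - [[-0.3, 0, 0], [0, 0, 0]]
    - [[-0.4, 0, 0], [0, 0, 0]]
    - [[-0.4, 0, 0], [-0.06, 0, 0]]
    - [[-0.2, 0, 0], [-0.07, 0, 0]]
    - [[0, 0, 0], [-0.07, 0, 0]]
    - [[0, 0, 0], [-0.07, 0, 0]]
    - [[0, 0, 0], [-0.07, 0, 0]]
    - [[0, 0, 0], [-0.06, 0, 0]]

```text
time_s: 26.8
tool_pos: [0.4641, -0.0788, 0.0971]
tool_rot: [-22.0, 90.0, -41.9]
force: [0.5, -0.3, -4.6]
grip_width: 0.0479
```

>>> drive_tool:
  increments:
    - [[0, 0, 0], [0, 0, 0]]
    - [[0, 0, 0], [0, 0, 0]]
    - [[0, 0, 0], [0, 0, 0]]
    - [[0, 0, 0], [0, 0, 0]]

```text
time_s: 27.2
tool_pos: [0.4641, -0.0789, 0.0964]
tool_rot: [-34.3, 90.0, -54.6]
force: [-0.1, 0.4, -3.4]
grip_width: 0.0477
```

```bash
python3 - <<'E'
from m import *
o,R=rep(); want([.646,-.056,.097]); print(o["qpos"])
s=env.read_camera("side")
crop(s,235,110,345,260,4,"s14.png")
E
```

```text
t 27.2 pos [ 0.4641 -0.0789  0.0964] F [-0.09  0.36 -3.38] w 0.0477
[[ 1.000e-04  3.471e-01  9.378e-01]
 [-1.000e-04  9.378e-01 -3.471e-01]
 [-1.000e+00 -1.000e-04  1.000e-04]]
shift units [-0.014  2.115  4.065] rotvec deg [-0.    0.01  0.01] units [-0.      0.0001  0.    ] jaw now -20.312545416424186
[ 37.28410192   4.32944986 -31.7099068  115.55322729   2.61370471
  60.78110219 -15.94149488]
```

View pics/s14.png

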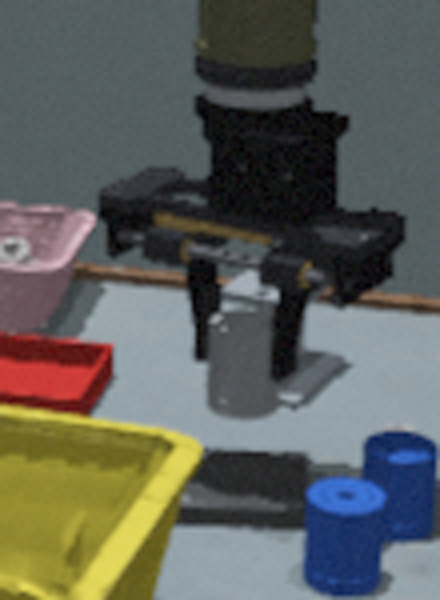

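>>> drive_tool:
  increments:
    - [[0, 0.12, 0.23], [0, 0, 0]]
    - [[0, 0.3, 0.57], [0, 0, 0]]
    - [[0, 0.35, 0.68], [0, 0, 0]]
    - [[0, 0.35, 0.68], [0, 0, 0]]
    - [[0, 0.35, 0.68], [0, 0, 0]]
    - [[0, 0.3, 0.57], [0, 0, 0]]
    - [[0, 0.23, 0.43], [0, 0, 0]]
    - [[0, 0.115, 0.225], [0, 0, 0]]
    - [[0, 0, 0], [0, 0, 0]]
    - [[0, 0, 0], [0, 0, 0]]

```text
time_s: 28.25
tool_pos: [0.6451, -0.0558, 0.0957]
tool_rot: [-158.1, 89.9, -178.4]
force: [-0.7, -0.5, -5.1]
grip_width: 0.0478
```

>>> drive_tool:
  increments:
    - [[0, 0, 0], [0, 0, 0]]
    - [[0, 0, 0], [0, 0, 0]]
    - [[0, 0, 0], [0, 0, 0]]

```text
time_s: 28.55
tool_pos: [0.6455, -0.0562, 0.0966]
tool_rot: [-55.1, 90.0, -75.4]
force: [0.9, -0.0, -4.3]
grip_width: 0.0481
```

```bash
python3 - <<'E'
from m import *
o,R=rep(); want([.646,-.056,.034])
s=env.read_camera("side");c=env.read_camera("top")
crop(s,165,80,325,230,5,"s15.png");crop(c,240,90,400,240,5,"t15.png")
E
```

```text
t 28.55 pos [ 0.6455 -0.0562  0.0966] F [ 0.93 -0.03 -4.26] w 0.0481
[[ 2.000e-04  3.463e-01  9.381e-01]
 [-6.000e-04  9.381e-01 -3.463e-01]
 [-1.000e+00 -6.000e-04  4.000e-04]]
shift units [1.565 0.009 0.009] rotvec deg [-0.    0.02  0.03] units [-0.      0.0002  0.0003] jaw now -20.26416255289625
```

View pics/s15.png

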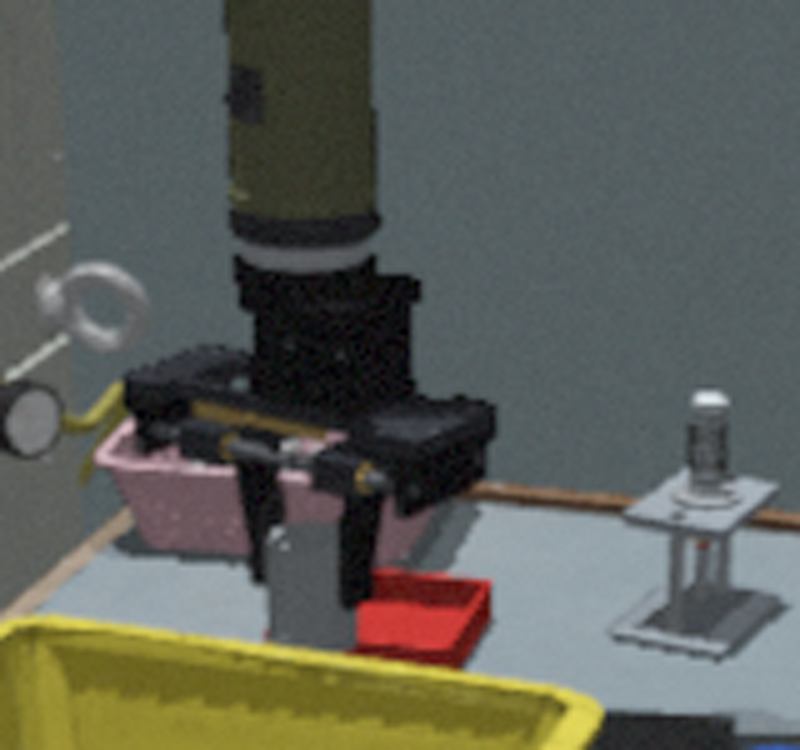

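View pics/t15.png

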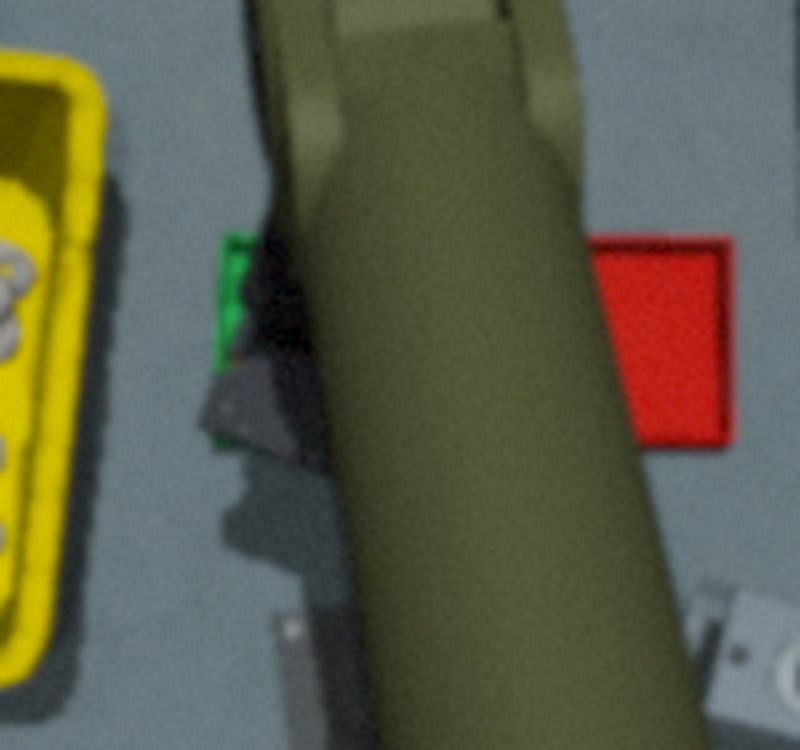

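Gauge hangs upright with the red line visible; the housing is over the green tray and the gripper is clear of the bin. Lowering.

>>> drive_tool:
  increments:
    - [[0.2, 0, 0], [0, 0, 0]]
    - [[0.3, 0, 0], [0, 0, 0]]
    - [[0.3, 0, 0], [0, 0, 0]]
    - [[0.3, 0, 0], [0, 0, 0]]
    - [[0.2, 0, 0], [0, 0, 0]]
    - [[0.15, 0, 0], [0, 0, 0]]
    - [[0.07, 0, 0], [0, 0, 0]]
    - [[0, 0, 0], [0, 0, 0]]
    - [[0, 0, 0], [0, 0, 0]]

```text
time_s: 29.55
tool_pos: [0.6464, -0.0557, 0.036]
tool_rot: [12.2, 90.0, -8.0]
force: [-0.1, 0.5, -5.3]
grip_width: 0.0479
```

>>> drive_tool:
  increments:
    - [[0.02, 0, 0], [0, 0, 0]]
    - [[0.02, 0, 0], [0, 0, 0]]
    - [[0, 0, 0], [0, 0, 0]]
    - [[0, 0, 0], [0, 0, 0]]

```text
time_s: 29.95
tool_pos: [0.646, -0.0558, 0.034]
tool_rot: [-30.7, 90.0, -50.9]
force: [0.1, 0.3, -5.5]
grip_width: 0.0481
```

>>> drive_tool:
  increments:
    - [[0.02, 0, 0], [0, 0, 0]]
    - [[0.01, 0, 0], [0, 0, 0]]
    - [[0, 0, 0], [0, 0, 0]]
    - [[0, 0, 0], [0, 0, 0]]

```text
time_s: 30.35
tool_pos: [0.646, -0.0557, 0.0327]
tool_rot: [-77.2, 90.0, -97.4]
force: [-0.3, -0.1, -4.6]
grip_width: 0.048
```

>>> drive_tool:
  increments:
    - [[0.01, 0, 0], [0, 0, 0]]
    - [[0, 0, 0], [0, 0, 0]]
    - [[0, 0, 0], [0, 0, 0]]

```text
time_s: 30.65
tool_pos: [0.646, -0.0558, 0.0325]
tool_rot: [-36.4, 90.0, -56.7]
force: [-0.2, -0.9, -3.3]
grip_width: 0.0484
```

>>> drive_tool:
  increments:
    - [[0.005, 0, 0], [0, 0, 0]]
    - [[0, 0, 0], [0, 0, 0]]
    - [[0, 0, 0], [0, 0, 0]]

```text
time_s: 30.95
tool_pos: [0.646, -0.0557, 0.0325]
tool_rot: [-24.2, 90.0, -44.5]
force: [-2.7, -0.8, 1.3]
grip_width: 0.0482
```

>>> drive_tool:
  increments:
    - [[0, 0, 0], [0, 0, 0]]
    - [[0, 0, 0], [0, 0, 0]]
    - [[0, 0, 0], [0, 0, 0]]
    - [[0, 0, 0], [0, 0, 0]]
    - [[0, 0, 0], [0, 0, 0]]
  hand: 0.45

```text
time_s: 31.45
tool_pos: [0.6461, -0.0558, 0.0322]
tool_rot: [4.9, 90.0, -15.4]
force: [0.8, 0.1, -0.2]
grip_width: 0.0628
```

>>> drive_tool:
  increments:
    - [[-0.2, 0, 0], [0, 0, 0]]
    - [[-0.5, 0, 0], [0, 0, 0]]
    - [[-0.7, 0, 0], [0, 0, 0]]
    - [[-0.8, 0, 0], [0, 0, 0]]
    - [[-0.8, 0, 0], [0, 0, 0]]
    - [[-0.5, 0, 0], [0, 0, 0]]
    - [[0, -0.4, -0.8], [0, 0, 0]]
    - [[0, -0.4, -0.8], [0, 0, 0]]
    - [[0, -0.4, -0.8], [0, 0, 0]]
    - [[0, -0.4, -0.8], [0, 0, 0]]

```text
time_s: 32.45
tool_pos: [0.5025, -0.0715, 0.1726]
tool_rot: [-8.1, 90.0, -28.3]
force: [-0.7, -0.7, 1.5]
grip_width: 0.0631
```

>>> drive_tool:
  increments:
    - [[0, -0.3, -0.6], [0, 0, 0]]
    - [[0, -0.1, -0.2], [0, 0, 0]]
    - [[0, 0, 0], [0, 0, 0]]
    - [[0, 0, 0], [0, 0, 0]]
    - [[0, 0, 0], [0, 0, 0]]

```text
time_s: 32.95
tool_pos: [0.4694, -0.075, 0.1723]
tool_rot: [51.0, 89.9, 30.8]
force: [0.0, 0.9, 0.3]
grip_width: 0.0632
```

```bash
python3 - <<'E'
from m import *
o,R=rep()
s=env.read_camera("side");c=env.read_camera("top")
crop(s,165,110,325,230,5,"s16.png");crop(c,240,120,440,270,4,"t16.png")
g=gray(c); hsv=cv2.cvtColor(c["frame"],cv2.COLOR_RGB2HSV)
m=((hsv[...,1]<60)&(g>110)).astype('uint8')[140:177,286:322]
ks=cv2.findContours(m,0,2)[0]
k=max(ks,key=cv2.contourArea); (u,v),r=cv2.minEnclosingCircle(k); print(u+286,v+140,r,onz(c,u+286,v+140,.064))
E
```

```text
t 32.95 pos [ 0.4694 -0.075   0.1723] F [0.04 0.89 0.32] w 0.0632
[[ 1.000e-03  3.450e-01  9.386e-01]
 [ 6.000e-04  9.386e-01 -3.450e-01]
 [-1.000e+00  9.000e-04  7.000e-04]]
305.8939399719238 155.65151500701904 9.19887924194336 [ 0.64413107 -0.05495971  0.064     ]
```

View pics/s16.png

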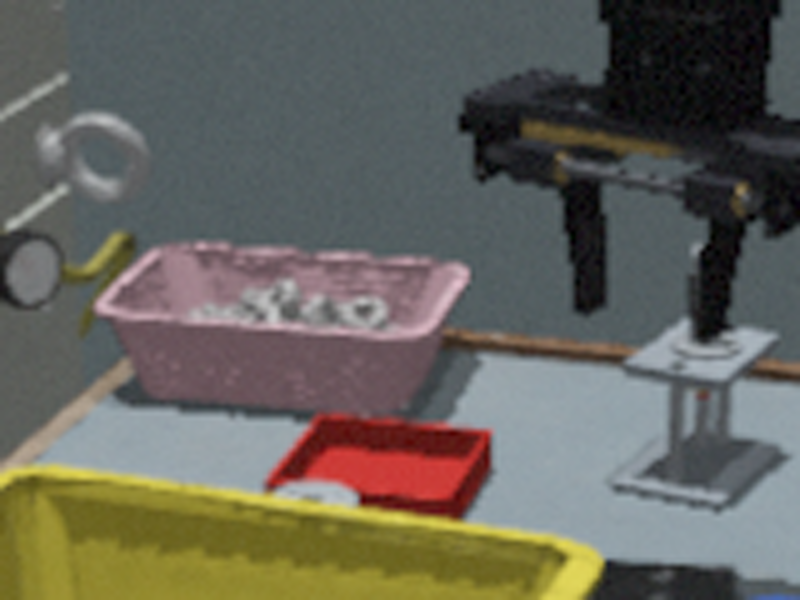

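View pics/t16.png

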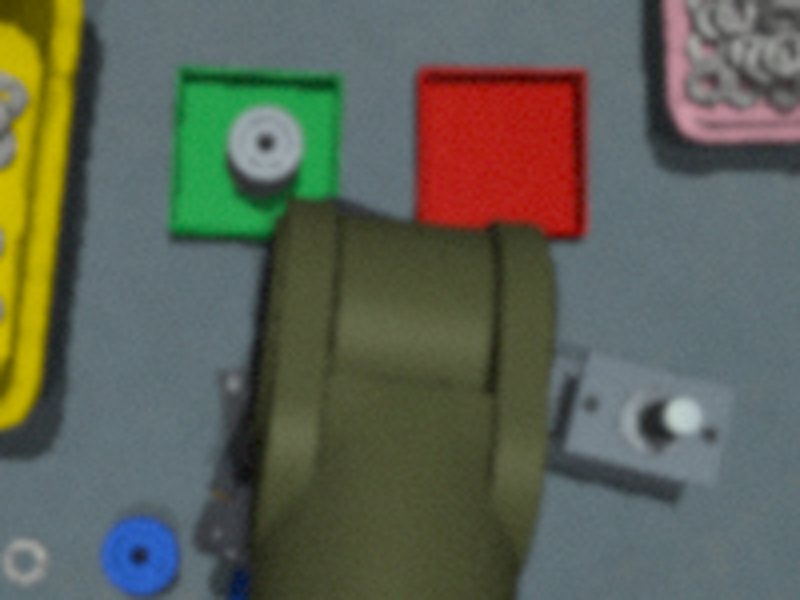

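```bash
python3 - <<'E'
from h import *
print(env.get_obs()["time_s"],env.sign_off())
E
```

```text
the job is handed in; nothing more can be done
33.05 None
```

I gauged the bore, found it deep enough, and put the housing in the green tray. The job was handed in at 33 s and gives no verdict.

- **Gauging:** The rod came to a hard stop about 41 mm down. I held it there at roughly 14–16 N for over half a second; the highest wrist reading while pressing was 14.5 N, so the 30 N limit was never close. As the gauge came out, the red line showed below the brass ring.
- **Gauge:** It is back in its stand, upright and at the same height as at the start, with the red line still visible below the plate. The ring itself is hidden in the plate hole, so I could not check it directly once the gauge was hung.
- **Housing:** The last top view shows it upright in the green tray, about 4 mm from the tray's centre. The side view is partly blocked by the yellow bin and shows only its top face, which looks level.
- **Other objects:** The arm stayed clear of the micrometer, bearing rings and blue look-alikes, and at the end the gripper was touching nothing.

No check failed. The two cameras differed by about 1 mm on where the bore was, and the rod still went in with no noticeable force.

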